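Lock the sliding shaft rest to its rail with the winged thumbscrew

TASK

Fasten the sliding shaft rest to its rail: take the winged thumbscrew from the wooden block, put it through the hole in the foot of the rest, slide the rest along until the screw finds the slot hidden below and drops in, then push it down against its spring and give it a quarter turn so that it stays locked. Feel your way gently, never force the screw, and leave the round-knobbed pin in the block.

Things in the scene. Friction and masses are not known exactly. Their poses are not given: they have to be found in the camera images.
- rail: Aluminium channel, 330 x 66 mm, 30 mm high, screwed to the bench; origin at the middle of its underside, x along its length, z up. A fixed V rest for club shafts stands at its -x end, 122 mm from the origin, top 95 mm high. The sliding rest rides on it and hides the middle.
- rail_top (a point): Middle of the rail's top, 30 mm over the bench; axes as the rail. Flush with it, under the sliding rest, lies a fixed 5 mm steel plate with one slot 21 mm long (along x), 9.6 mm wide, on the middle line; open below to 24 mm down. The slot's centre lies somewhere from 13 to 35 mm from here towards +x: it is not measured and must be felt for.
- shaft_rest (a joint): Slide of the rest, 0 to 0.042 m, growing towards the rail's +x; at value q the hole in its foot is q from the rail's middle. It starts between 0 and 0.010, always short of the slot, and only 1.5 N of friction holds it: a thumbscrew pushed sideways in the hole takes it along.
- rest_bore (a point): Centre of the upright hole in the foot of the sliding rest, at the foot's top face, 60 mm above the bench; x along the rail, z up. The hole is 22 mm across and goes through the 30 mm thick foot, on the rail's middle line. The rest's V fork stands 78 mm from it towards +x, top 111 mm above the bench.
- ring_top (a point): Centre of the top of a sprung steel ring round that hole (36 mm outside, 23 mm inside), 69 mm above the bench when free; this point itself stays there. The thumbscrew's flange presses the ring down, up to 6.5 mm: 3 N at first and 1.5 N more per mm.
- thumbscrew: Steel thumbscrew with a black wing, 80 mm long, 65 to 105 g, upright in either hole of the block. Origin at its lower tip, z up, x along wing and crossbar. From the tip: nose 14 x 4, 2 high; crossbar 18 (x) x 7, to 6 mm; neck 6.6 across to 13; shoulder 20 across to 47; flange 31 across to 50; wing to 80 mm.
- wing (a point): Middle of the wide part of the wing, 69 mm above the tip: 9 mm thick (y), 34 mm long (x), 22 mm high, narrowing to 22 mm long below it. Pinch it across its thickness, fingertips above the flange.
- crossbar (a point): Centre of the crossbar, 4 mm above the tip. It enters the slot only when along the rail (within 5 degrees). Tip heights over the bench: 30 mm on the closed plate; 22 where the flange meets the ring; at 18 or lower the bar is clear below the plate and can turn; turned across, the spring holds it up at 19; unturned, the spring lifts it back.
- screw_block: Wooden block 136 x 56 mm, 54 mm high, fixed; origin at the middle of its underside, x along its length. Two upright holes, 22 mm across, 50 mm deep, at x = -33 and +33 mm: the thumbscrew stands in one (flange on the block's top, tip 7 mm above the bench), the pin in the other.
- knob_pin: Plain steel pin with a round black knob 25 mm across, 77 mm long, in the block's other hole; to be left there. Origin at its lower end, z up.
Mind the look-alikes: they are no part of the job. Leave any green or red look-alike of the thumbscrew alone.

How it is judged:
By the outcome, as a careful person would: the job done as asked, in the order asked, and still so for the second after the job is handed in, with the robot touching nothing.
It also fails if it takes over 67 s, if anything falls off the work surface, if the arm or the gripper's body presses on something with over 40 N, if the wrist force passes 120 N, or if a joint passes its speed limit or range.

ROBOT

A 6-joint arm with a two-finger parallel gripper is mounted at the origin on a cart in front of the work surface, level with it; the furniture and walls round the work are solid. World frame = base frame: x ahead of the robot, y to its left, z up, the work surface at z = 0. Lengths are in m, angles in rad, forces in N, time in s.
With the tool pointing down it reaches from about 0.35 to 0.85 m from the base axis. Payload 8.1 kg.
Tool frame: the origin (TCP) lies at the centre of the arm's flange, where the gripper is bolted on; the fingertips stand 186 mm ahead of it and the grasp point (between the pads) lies 167 mm ahead of it; z points along the fingers, y is the line along which they close (so a half turn about z gives the same grasp; the last joint's range is limited). The gripper opens to 93 mm and grips with 3 to 60 N. Pads are 15 mm wide; open, the fingers measure 128 mm over their backs; the gripper's body (75 mm by 188 mm) begins 65 mm behind the grasp point.
Start: joints at [1.248, 0.13, 1.488, -0, 1.523, -0.085], TCP at [0.141, 0.583, 0.405] pointing down, gripper open.
Joint ranges: [-2.96, 2.96], [-0.89, 2.26], [0.02, 2.5], [-1.34, 4.48], [0, 2.73], [-2.66, 2.66]. Speed limits (rad/s): [2.39, 2.39, 2.79, 3.14, 3.14, 3.14].

INTERFACE

Orientations are given as a rotation vector (axis times angle).
In Python, from plant import robot gives the robot as it stands.
- The arm moves only by the tool apply_moves, never from a script. Its argument "series" is a list of rows, each a list of 2 entries, a list of its own where there are three numbers: the shift along the tool's x, y, z in mm, then the turn, a rotation vector about the tool's x, y, z in rad. A call has 1 to 12 rows; each row shifts and turns the commanded pose from where the row before left it, along the tool's axes as they then stand; what a row does not reach is not made up. A row lasts 1/12 s, in which the tool goes at most 41.7 mm and 7.16 degrees, less where a joint would pass 70% of its speed; a pose out of reach is approached as far as the arm can. A call is refused whole if a number of a shift passes 41.7 or a number of a turn 0.125, either way. A call with a gripper value outside its range is refused whole. "claw" is the opening, from 0 (shut) to 1 (fully open), set as the call begins (left out, the last holds). The fingers move at their own pace and stop on an object; "newtons" is the grip in N (left out, the last holds). Time passes only in rows, so rows that do not move let the fingers close. It gives the time, the measured TCP pose, the force, the opening and the grip force at its end, in the units of the state.
- robot.read_state(): the state, without advancing time (a new reading comes with each control period).
- robot.read_camera(name): name is "scene" or "top" or "wrist"; returns (picture, depth): 420x560x3 uint8, blue, green, red; 420x560 float32, m along the optical axis (not along the pixel's ray), 0 where there is no reading.
- robot.calibration(name): a dict with "fx", "fy", "cx", "cy" (pixels), "extrinsics" (4x4, takes a point from world to camera coordinates). Camera axes: x right, y down, z forward; pixel columns grow to the right and rows downward; lengths in m; the calibration is good to about 2 mm. A picture is of the moment at which its call begins: read the wrist's pose just before it. calibration takes no time and is no camera call; for the wrist camera it gives the pose at the moment of the call.
- robot.close_job(): hands the job in; it is judged then, once.
The state is a dict: "t": time; "q": joint angles; "dq": joint speeds; "joint_torque": joint torques, N m; "tool_pos": TCP position; "orientation": TCP orientation; "force": force on the tool from outside, world axes, zero at the start; "wrist_torque": the same for the moment, N m; "opening": finger opening in m; "gripper_force": force on a finger pad.
Only numpy, scipy, OpenCV 4.12 (cv2) and the standard library are available. Lean on these libraries where they do the work, as an engineer would, in place of code of your own. Each camera call takes 0.05 s, during which the arm holds its last target. There are 200 camera calls.

## Working session

There is one attempt and no reset: what is moved stays moved. The work goes in short steps, Python scripts to look and compute and a tool call to move; the robot and the scene stay as the last step left them, time stands still between calls to the robot, and variables do not carry over. Pictures are saved under pics/ and viewed, at most 10 in all, crops included, and the job is handed in when it is done.

Besides the shell and the picture viewer there is one more tool, called after "Call:" as name(argument=value, ...) on one line, values as JSON. apply_moves: Moves the arm, as the interface text tells. Its arguments: {"type":"object","properties":{"series":{"type":"array"},"claw":{"type":"number"},"newtons":{"type":"number"}},"required":["series"]}

```bash
mkdir -p pics
cat > h.py <<'E'
from plant import robot
import numpy as np, cv2
from scipy.spatial.transform import Rotation as R
def shot(n):
    c=robot.calibration(n); p,d=robot.read_camera(n); return p,d,c
def cloud(d,c):
    v,u=np.mgrid[:d.shape[0],:d.shape[1]]
    P=np.stack([(u-c['cx'])/c['fx']*d,(v-c['cy'])/c['fy']*d,d],-1)
    E=np.array(c['extrinsics']); return (P-E[:3,3])@E[:3,:3]
E
python3 - <<'E'
from h import *
for n in("scene","top"):
    p,d,c=shot(n); cv2.imwrite(f'pics/{n}0.png',p); np.savez(f'{n}0.npz',p=p,d=d,W=cloud(d,c))
print(robot.read_state())
E
```

```text
{'t': 0.1, 'q': array([ 1.24756564e+00,  1.31087253e-01,  1.48916462e+00, -5.59414157e-05,
        1.52295902e+00, -8.53808009e-02]), 'dq': array([ 0.00109645, -0.00119708, -0.00203356,  0.00146467, -0.00137854,
        0.00021318]), 'joint_torque': array([ 1.18727770e-03, -5.61344433e+01, -4.93094552e+01,  7.70437298e-02,
        2.89543415e-02, -5.47292370e-05]), 'tool_pos': array([0.14128277, 0.58292575, 0.40379428]), 'orientation': array([-3.72696853e-01, -3.11913067e+00,  2.50665467e-03]), 'force': array([-0.11703318, -0.18103203,  0.13910292]), 'wrist_torque': array([-0.00120688,  0.0089409 ,  0.03718133]), 'gripper_force': 0.0, 'opening': 0.09286215435507332}
```

View pics/scene0.png

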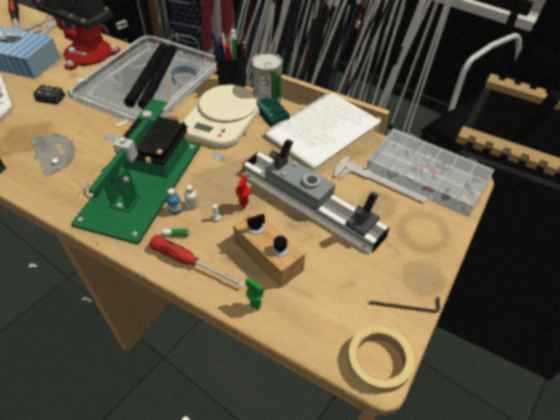

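View pics/top0.png

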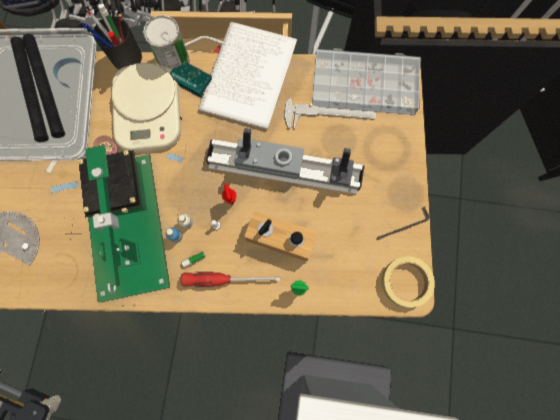

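The thumbscrew (elongated black wing) is at top-view (265,228) and the round knob pin at (297,240). The red (229,194) and green (299,287) look-alikes stand outside the block. The ring is at (283,157), the sliding fork at (246,140) and the fixed V at (345,165), so rail +x points to image left. I'll measure and confirm with a crop.

Run:
```python
from h import *
z=np.load('top0.npz');W=z['W'];p=z['p']
print('scale', W[238,280],W[157,283])
def rect(m,name):
    P=W[m][:, :2].astype(np.float32)
    (c,s,a)=cv2.minAreaRect(P*1000);print(name,len(P),c,s,a,np.median(W[m][:,2]))
v,u=np.mgrid[:420,:560]
def box(u0,u1,v0,v1):return (u>=u0)&(u<=u1)&(v>=v0)&(v<=v1)
Z=W[...,2]
b=box(235,325,205,270)
rect(b&(abs(Z-.054)<.006),'blocktop')
rect(b&(Z>.068)&(u<281),'screw'); rect(b&(Z>.068)&(u>281),'pin')
r=box(200,370,120,200)
rect(r&(Z>.015)&(Z<.13),'rail all')
rect(r&(abs(Z-.03)<.006),'railtop')
rect(r&(abs(Z-.06)<.004),'foot')
rect(box(265,302,140,174)&(Z>.0655)&(Z<.075),'ring')
rect(box(230,262,120,165)&(Z>.085),'fork'); rect(box(330,365,140,195)&(Z>.075),'fixV')
for n,(a,e,f,g) in {'scr':(240,320,205,262),'ring':(240,360,125,190)}.items(): pass
cr=cv2.resize(p[205:262,235:325],None,fx=6,fy=6,interpolation=cv2.INTER_CUBIC)
cr2=cv2.resize(p[125:195,200:370],None,fx=4,fy=4,interpolation=cv2.INTER_CUBIC)
H=np.zeros((cr.shape[0]+cr2.shape[0]-30,680,3),np.uint8)[:600];cv2.imwrite('pics/crop1.png',cr)
# both in one
c1=cv2.resize(cr,(500,317));o=np.zeros((600,680,3),np.uint8);o[:280,:680]=cr2;o[283:600,:500]=c1
cv2.imwrite('pics/crop2.png',o)
```

```text
scale [0.4464235  0.23957154 0.05151949] [0.62489706 0.25849914 0.03159354]
blocktop 1637 (454.6276550292969, 239.9611358642578) (135.6497344970703, 56.434749603271484) 79.35192108154297 0.054776569659025706
screw 105 (389.1573486328125, 253.59881591796875) (172.7575225830078, 26.936037063598633) 14.51871109008789 0.08651595170846793
pin 141 (384.565673828125, 207.47117614746094) (151.13327026367188, 23.974838256835938) 0.41868048906326294 0.08401906060275645
rail all 4013 (626.4392700195312, 258.0385437011719) (180.53089904785156, 332.4862060546875) 16.220468521118164 0.057743596378067516
railtop 927 (576.7674560546875, 255.17483520507812) (338.3069763183594, 126.12908935546875) 87.82548522949219 0.03021871510712484
foot 1314 (617.2225952148438, 265.19635009765625) (120.71814727783203, 234.71133422851562) 22.787982940673828 0.06056867762949321
ring 139 (611.1671142578125, 261.4998779296875) (34.469512939453125, 45.97319793701172) 35.49209976196289 0.06939616698610465
fork 227 (474.6307373046875, 288.4700927734375) (358.1596374511719, 30.44797706604004) 17.91230010986328 0.10453601739438462
fixV 191 (472.73724365234375, 165.6262664794922) (24.65105438232422, 343.6571350097656) 76.08699035644531 0.09188071019472474
```

View pics/crop2.png

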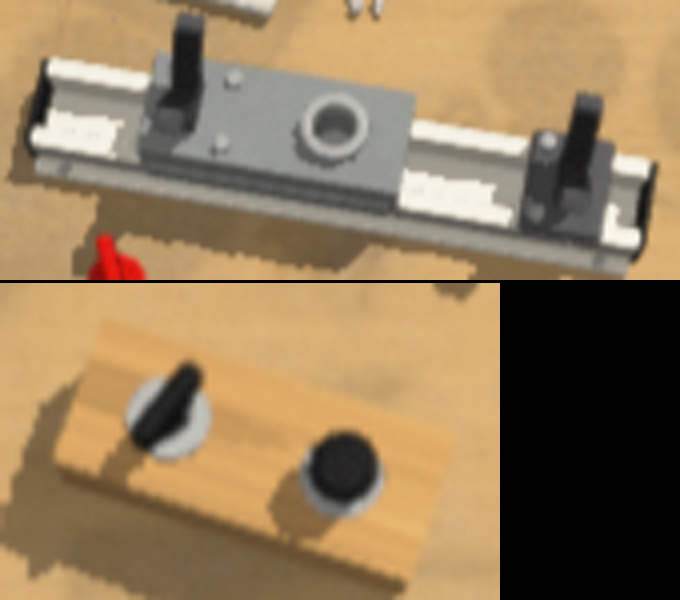

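The crop confirms it: the left item with the flat wing is the thumbscrew, and the right one with the round knob is the pin to leave. Stray depth pixels spoiled several fits, so I'll refit robustly.

Run:
```python
from h import *
z=np.load('top0.npz');W=z['W'];p=z['p'];Z=W[...,2];X=W[...,0];Y=W[...,1]
def rect(m,name):
    m=cv2.morphologyEx(m.astype(np.uint8),cv2.MORPH_OPEN,np.ones((2,2)))>0
    n,l,st,ce=cv2.connectedComponentsWithStats(m.astype(np.uint8)); m=l==1+np.argmax(st[1:,4])
    P=W[m][:, :2].astype(np.float32)*1000
    c,s,a=cv2.minAreaRect(P); w=np.linalg.svd(P-P.mean(0),full_matrices=False)[2][0]
    print(name,len(P),'c',np.round(c,1),np.round(s,1),round(a,1),'z',Z[m].mean().round(4),'mean',P.mean(0).round(1),'pcaang',np.degrees(np.arctan2(w[1],w[0])).round(1))
B=lambda x0,x1,y0,y1:(X>x0)&(X<x1)&(Y>y0)&(Y<y1)
b=B(.40,.51,.16,.32)
rect(b&(abs(Z-.054)<.004),'block')
rect(b&(Z>.078)&(Z<.095)&(Y>.245),'wing'); rect(b&(Z>.07)&(Z<.1)&(Y<.245),'pin')
r=B(.55,.72,.08,.45)
rect(r&(Z>.02)&(Z<.036),'railtop')
rect(r&(Z>.01)&(Z<.12),'all')
rect(r&(Z>.055)&(Z<.0635),'foot')
rect(r&(Z>.0655)&(Z<.074)&B(.58,.68,.2,.31),'ring')
rect(r&(Z>.098)&(Y>.28),'fork'); rect(r&(Z>.08)&(Y<.22),'fixV')
```

```text
block 1506 c [403.1 246.5] [137.  174.8] 79.2 z 0.0555 mean [451.5 236.5] pcaang -100.9
wing 84 c [461.2 269.9] [ 6.1 35.9] 60.6 z 0.0805 mean [459.2 270.1] pcaang 151.3
pin 131 c [447.2 204.8] [21.2 22.8] 7.1 z 0.0801 mean [446.5 205.1] pcaang -47.4
railtop 379 c [616.  386.2] [67.5 53.3] 87.1 z 0.0273 mean [616. 392.] pcaang -140.8
all 3925 c [554.6 205. ] [385.8 305.4] 35.1 z 0.0516 mean [607.9 250.2] pcaang -92.1
foot 1261 c [486.3 286.8] [140.  353.1] 89.3 z 0.0652 mean [609.5 282. ] pcaang -97.8
ring 134 c [469.5 234.4] [322.4  33.2] 8.1 z 0.0727 mean [611.5 254.1] pcaang -173.5
fork 82 c [659.6 333.8] [66.6 11.8] 2.3 z 0.0948 mean [639.9 332.9] pcaang -172.1
fixV 85 c [645.3 122.4] [15.9 60.2] 66.2 z 0.0777 mean [631.9 127.8] pcaang 154.5
```

```bash
cat >> h.py <<'E'
def rect(W,m,name,k=2):
    m=m&np.isfinite(W[...,2]); o=m
    m=(cv2.morphologyEx(m.astype(np.uint8),cv2.MORPH_OPEN,np.ones((k,k)))>0)&o
    n,l,st,ce=cv2.connectedComponentsWithStats(m.astype(np.uint8)); m=l==1+np.argmax(st[1:,4])
    P=W[m][:, :2].astype(np.float32)*1000
    c,s,a=cv2.minAreaRect(P); w=np.linalg.svd(P-P.mean(0),full_matrices=False)[2][0]
    print(name,len(P),'c',np.round(c,1),np.round(s,1),round(a,1),'z',W[m][:,2].mean().round(4),'mean',P.mean(0).round(1),'pca',np.degrees(np.arctan2(w[1],w[0])).round(1))
def allrects(W,wing=True):
    X,Y,Z=W[...,0],W[...,1],W[...,2]
    B=lambda x0,x1,y0,y1:(X>x0)&(X<x1)&(Y>y0)&(Y<y1)
    def t(m,n,k=2):
        try: rect(W,m,n,k)
        except Exception as e: print(n,'none')
    b=B(.40,.51,.16,.32)
    t(b&(abs(Z-.054)<.004),'block')
    t(b&(Z>.078)&(Z<.095)&(Y>.245),'wing'); t(b&(Z>.07)&(Z<.1)&(Y<.245),'pin')
    r=B(.55,.72,.08,.45)
    t(r&(Z>.01)&(Z<.12),'all')
    t(r&(Z>.055)&(Z<.0635),'foot')
    t(r&(Z>.0655)&(Z<.074)&B(.58,.68,.2,.31),'ring')
    t(r&(Z>.098)&(Y>.28),'fork'); t(r&(Z>.08)&(Y<.22),'fixV')
E
python3 - <<'E'
from h import *
allrects(np.load('top0.npz')['W'])
s=robot.read_state();c=robot.calibration('wrist');E=np.array(c['extrinsics'])
Rt=R.from_rotvec(s['orientation']).as_matrix();print(Rt.round(3))
cam=-E[:3,:3].T@E[:3,3];print('cam in tool',Rt.T@(cam-s['tool_pos']),(E[:3,:3]@Rt).round(3),c['fx'],c['cx'],c['cy'])
E
```

```text
block 1372 c [453.7 238.9] [133.1  54.9] 79.3 z 0.0546 mean [452.2 237.7] pca -101.0
wing 60 c [459.4 270.9] [ 6.1 31.7] 60.6 z 0.0863 mean [458.9 270.9] pca 151.4
pin 113 c [447.1 206.3] [21.3 19.8] 9.4 z 0.0837 mean [446.7 206.3] pca 154.6
all 3653 c [612.6 252.3] [335.3  60.8] 87.9 z 0.0513 mean [608.8 251.8] pca -91.9
foot 1096 c [614.7 286.3] [136.6  55.9] 88.1 z 0.0604 mean [611.8 283. ] pca -90.6
ring 96 c [613.  255.9] [31.1 32. ] 13.5 z 0.0692 mean [614.1 255.3] pca 142.7
fork 67 c [636.4 333. ] [11.4 19.2] 86.9 z 0.1062 mean [635.5 332.5] pca 169.4
fixV 67 c [629.  130.4] [17.8 12.6] 4.7 z 0.0911 mean [627.6 130.4] pca 171.0
[[-0.972  0.236 -0.   ]
 [ 0.236  0.972 -0.002]
 [ 0.    -0.002 -1.   ]]
cam in tool [ 0.07422857 -0.00134531  0.01973152] [[-0.     1.     0.   ]
 [-0.963 -0.    -0.269]
 [-0.269 -0.     0.963]] 372.5912828854824 276.3984418805305 211.08366946539286
```

Call:
apply_moves(series=[[[-32, -19, 3.7], [0, 0, 0]], [[-32, -19, 3.7], [0, 0, 0]], [[-32, -19, 3.7], [0, 0, 0]], [[-32, -19, 3.7], [0, 0, 0]], [[-32, -19, 3.7], [0, 0, 0]], [[-32, -19, 3.7], [0, 0, 0]], [[-32, -19, 3.7], [0, 0, 0]], [[-32, -19, 3.7], [0, 0, 0]], [[-32, -19, 3.7], [0, 0, 0]], [[-32, -19, 3.7], [0, 0, 0]], [[-32, -19, 3.7], [0, 0, 0]], [[-32, -19, 3.7], [0, 0, 0]]], claw=0.45, newtons=25)

```text
t: 1.1
tool_pos: [0.4617, 0.2695, 0.3599]
orientation: [-0.373, -3.119, 0.0]
force: [0.5, 0.4, 0.6]
opening: 0.0417
gripper_force: 0.0
```

Call:
apply_moves(series=[[[0, 0, 0], [0, 0, 0.087]], [[0, 0, 0], [0, 0, 0.087]], [[0, 0, 0], [0, 0, 0.088]], [[0, 0, 0], [0, 0, 0]]])

```text
t: 1.43
tool_pos: [0.4609, 0.2706, 0.3598]
orientation: [-0.784, -3.041, 0.001]
force: [-0.8, -0.8, 0.1]
opening: 0.0418
gripper_force: 0.0
```

```bash
cat >> h.py <<'E'
def st():
    s=robot.read_state(); Rt=R.from_rotvec(s['orientation']).as_matrix()
    print('t',s['t'].__round__(2),'pos',(s['tool_pos']*1e3).round(2),'yaw_y',np.degrees(np.arctan2(Rt[1,1],Rt[0,1])).round(2),'z',Rt[:,2].round(4),'F',s['force'].round(2),'T',s['wrist_torque'].round(2),'open',round(s['opening']*1e3,1),'g',round(float(s['gripper_force']),1),'q6',s['q'][5].round(2));return s,Rt
E
python3 - <<'E'
from h import *
st(); p,d,c=shot('wrist'); cv2.imwrite('pics/w1.png',p); W=cloud(d,c); np.savez('w1.npz',p=p,d=d,W=W); allrects(W)
E
```

```text
t 1.43 pos [460.91 270.64 359.77] yaw_y 61.08 z [-1.e-03 -4.e-04 -1.e+00] F [-0.76 -0.78  0.15] T [0.03 0.   0.01] open 41.8 g 0.0 q6 -0.63
block 8896 c [455.4 239.1] [135.9  56.3] 79.3 z 0.0546 mean [453.4 243.8] pca -102.6
wing 522 c [460.9 272.3] [ 7.9 33. ] 61.0 z 0.0868 mean [460.1 272.5] pca -29.7
pin 921 c [449.4 207.5] [22.8 24.8] 54.0 z 0.0827 mean [448.1 209.2] pca -58.2
all 4141 c [612.5 170.1] [157.9  52. ] 79.8 z 0.0437 mean [613.3 177.2] pca 75.7
foot 952 c [619.8 231.1] [28. 46.] 87.5 z 0.0606 mean [622.1 227.9] pca 8.2
ring 190 c [616.3 243.8] [ 9.1 26.7] 87.0 z 0.0692 mean [615.4 243.8] pca 2.3
fork none
fixV none
```

View pics/w1.png

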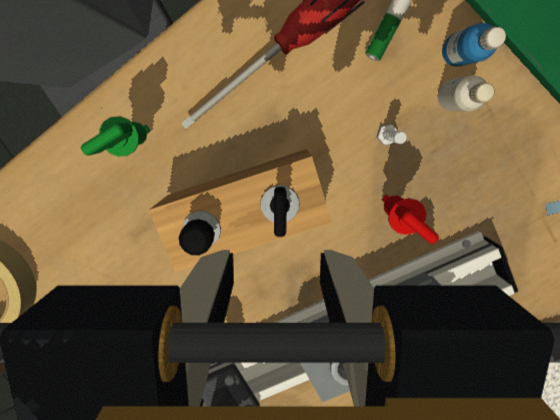

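The wrist view shows the wing at (280,210), upright between the fingers (cols 233–322), with the red and green look-alikes clear of it. Depth puts the wing at (461,272), which agrees with the hole position worked out from the block. Descending now.

Call:
apply_moves(series=[[[0.6, 1.2, 20], [0, 0, 0]], [[0, 0, 20], [0, 0, 0]], [[0, 0, 20], [0, 0, 0]], [[0, 0, 20], [0, 0, 0]], [[0, 0, 15], [0, 0, 0]], [[0, 0, 10], [0, 0, 0]], [[0, 0, 7], [0, 0, 0]], [[0, 0, 0], [0, 0, 0]]])

```text
t: 2.15
tool_pos: [0.4602, 0.2723, 0.2469]
orientation: [-0.774, -3.043, 0.002]
force: [-0.1, 0.4, -0.7]
opening: 0.0418
gripper_force: 0.0
```

Call:
apply_moves(series=[[[0, 0, 0], [0, 0, 0]], [[0, 0, 0], [0, 0, 0]], [[0, 0, 0], [0, 0, 0]], [[0, 0, 0], [0, 0, 0]], [[0, 0, 0], [0, 0, 0]], [[0, 0, 0], [0, 0, 0]], [[0, 0, 0], [0, 0, 0]]], claw=0)

```text
t: 2.73
tool_pos: [0.461, 0.2725, 0.2489]
orientation: [0.777, 3.043, 0.001]
force: [-0.7, 0.3, 3.1]
opening: 0.0089
gripper_force: 25.0
```

```bash
python3 -c "
from h import *
st()"
```

```text
t 2.73 pos [461.05 272.53 248.85] yaw_y 61.37 z [ 8.e-04  4.e-04 -1.e+00] F [-0.72  0.3   3.13] T [-0.07  0.05  0.06] open 8.9 g 25.0 q6 -0.63
```

Gripped at 8.9 mm opening, which matches the wing thickness. Lifting.

Call:
apply_moves(series=[[[0, 0, -3], [0, 0, 0]], [[0, 0, -6], [0, 0, 0]], [[0, 0, -10], [0, 0, 0]], [[0, 0, -12], [0, 0, 0]], [[0, 0, -12], [0, 0, 0]], [[0, 0, -12], [0, 0, 0]], [[0, 0, -12], [0, 0, 0]], [[0, 0, -12], [0, 0, 0]], [[0, 0, -6], [0, 0, 0]], [[0, 0, 0], [0, 0, 0]]], newtons=40)

```text
t: 3.57
tool_pos: [0.4614, 0.2727, 0.3358]
orientation: [0.776, 3.041, 0.003]
force: [-0.0, -0.4, -1.2]
opening: 0.0083
gripper_force: 40.0
```

Run:
```python
from h import *
s,Rt=st(); p,d,c=shot('wrist'); cv2.imwrite('pics/w2.png',p); W=cloud(d,c); np.savez('w2.npz',p=p,d=d,W=W); allrects(W)
g=np.array([.6137,.2555,0]); print('to ring, tool mm',Rt.T@(g-s['tool_pos'])*1e3)
```

```text
t 3.57 pos [461.41 272.7  335.78] yaw_y 61.37 z [ 0.0031  0.0015 -1.    ] F [-0.05 -0.42 -1.16] T [ 0.    0.02 -0.01] open 8.3 g 40.0 q6 -0.63
block 10071 c [455.3 239. ] [136.1  56.4] 79.4 z 0.0545 mean [452.1 242.9] pca -100.8
wing none
pin 1097 c [449.  207.5] [23.2 24.4] 52.9 z 0.0826 mean [448.  209.4] pca -57.7
all 3988 c [617.4 383.6] [79.6 53.3] 83.0 z 0.0279 mean [613. 389.] pca -126.7
foot 184 c [598.2 353.6] [18.4  8. ] 9.6 z 0.06 mean [596.8 352.9] pca 7.2
ring none
fork 685 c [638.1 333.3] [14.3 22. ] 87.1 z 0.1061 mean [634.6 333.3] pca -69.6
fixV none
to ring, tool mm [-141.22919328   56.95214068  336.22287407]
```

Call:
apply_moves(series=[[[-28, 1.5, -1], [0, 0, 0]], [[-28, 1.5, -1], [0, 0, 0]], [[-28, 1.5, 0], [0, 0, 0]], [[-28, 1.5, 0], [0, 0, 0]], [[-28, 1.5, 0], [0, 0, 0]], [[-28, 1.5, 0], [0, 0, 0]]])

```text
t: 4.12
tool_pos: [0.6134, 0.199, 0.3339]
orientation: [-0.776, -3.042, 0.001]
force: [-0.1, 1.3, -0.0]
opening: 0.0086
gripper_force: 40.0
```

Call:
apply_moves(series=[[[0, 0, 0], [0, 0, 0.1106]], [[0, 0, 0], [0, 0, 0.1106]], [[0, 0, 0], [0, 0, 0.1106]], [[0, 0, 0], [0, 0, 0.1106]], [[0, 0, 0], [0, 0, 0.1106]], [[0, 0, 0], [0, 0, 0.1106]], [[0, 0, 0], [0, 0, 0.1106]], [[0, 0, 0], [0, 0, 0.1106]], [[0, 0, 0], [0, 0, 0.1106]], [[0, 0, 0], [0, 0, 0.1106]], [[0, 0, 0], [0, 0, 0]]])

```text
t: 5.03
tool_pos: [0.6123, 0.1997, 0.3339]
orientation: [-2.265, -2.175, 0.003]
force: [-0.9, 0.1, -1.4]
opening: 0.0088
gripper_force: 40.0
```

Run:
```python
from h import *
s,Rt=st(); p,d,c=shot('wrist'); cv2.imwrite('pics/w3.png',p); W=cloud(d,c); np.savez('w3.npz',p=p,d=d,W=W); allrects(W)
```

```text
t 5.03 pos [612.3 199.7 333.9] yaw_y -2.31 z [-2.1e-03 -5.0e-04 -1.0e+00] F [-0.9   0.11 -1.42] T [-0.09  0.08  0.02] open 8.8 g 40.0 q6 0.28
block 13246 c [455.1 238.2] [136.4  57. ] 79.3 z 0.0543 mean [459.  246.8] pca -97.0
wing none
pin 1348 c [450.2 206.8] [24.1 23.2] 85.0 z 0.0816 mean [452.8 207.9] pca -121.4
all 18432 c [614.9 247. ] [186.5  62.5] 87.7 z 0.0585 mean [615.8 272.1] pca -92.1
foot 12242 c [616.  276.3] [119.1  55.5] 87.7 z 0.0604 mean [616.1 280.2] pca -92.5
ring 1275 c [615.2 255.8] [33.8 33.9] 87.7 z 0.0692 mean [615.2 256. ] pca 40.8
fork none
fixV 5675 c [615.5 202.4] [32.5 32.9] 31.7 z 0.169 mean [612.6 205.6] pca -1.9
```

View pics/w3.png

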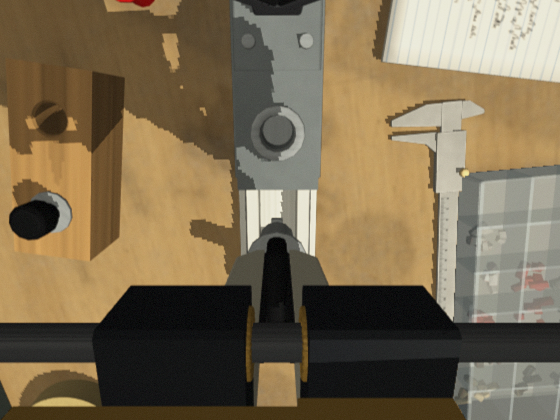

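The ring is at pixel (277,132), measured at (615.2,255.9); the screw is upright in the fingers at (278,240). I'll check the held screw's own position in the same depth picture.

Run:
```python
from h import *
from scipy.optimize import least_squares
z=np.load('w3.npz');W=z['W'];T=np.array([.6123,.1997])
m=(np.hypot(W[...,0]-T[0],W[...,1]-T[1])<.03)&(W[...,2]>.075)&(W[...,2]<.165)
v,u=np.nonzero(m);P=W[m];print(len(P),u.min(),u.max(),v.min(),v.max())
for a in np.arange(.075,.165,.006):
    s=(P[:,2]>=a)&(P[:,2]<a+.006)
    if s.sum()>4:
        Q=P[s]; print(round(a,3),s.sum(),'x',(Q[:,0].min()*1e3).round(1),(Q[:,0].max()*1e3).round(1),'y',(Q[:,1].min()*1e3).round(1),(Q[:,1].max()*1e3).round(1))
```

```text
1790 234 319 218 268
0.093 50 x 608.9 615.6 y 205.2 208.0
0.105 72 x 602.3 621.1 y 200.1 208.5
0.111 99 x 603.4 620.9 y 202.9 208.6
0.117 75 x 605.3 618.6 y 205.4 208.6
0.123 12 x 607.2 614.8 y 207.4 208.5
0.135 35 x 597.5 626.9 y 201.8 213.7
0.141 527 x 598.1 626.2 y 202.8 214.3
0.147 126 x 599.0 626.5 y 205.1 208.2
0.153 357 x 593.7 630.6 y 205.2 216.3
0.159 433 x 593.6 631.0 y 204.9 215.9
```

Call:
apply_moves(series=[[[15, 0.2, 0], [0, 0, 0]], [[20, 0.2, 0], [0, 0, 0]], [[15, 0.2, 0], [0, 0, 0]], [[7, 0.1, 0], [0, 0, 0]], [[0, 0, 8], [0, 0, 0]], [[0, 0, 8], [0, 0, 0]], [[0, 0, 2], [0, 0, 0]], [[0, 0, 0], [0, 0, 0]]])

```text
t: 5.75
tool_pos: [0.6148, 0.2559, 0.3151]
orientation: [-2.259, -2.181, 0.005]
force: [0.3, 0.6, -1.2]
opening: 0.0086
gripper_force: 40.0
```

Run:
```python
from h import *
st()
for n in('wrist','top'):
    p,d,c=shot(n); W=cloud(d,c); allrects(W)
cv2.imwrite('pics/w4.png',shot('wrist')[0])
```

```text
t 5.75 pos [614.81 255.87 315.14] yaw_y -2.02 z [-0.0031 -0.0014 -1.    ] F [ 0.25  0.59 -1.19] T [-0.06  0.08  0.06] open 8.6 g 40.0 q6 0.35
block 11927 c [455.9 244.1] [126.4  57.5] 79.2 z 0.0543 mean [460.  253.4] pca -95.8
wing none
pin 1278 c [450.8 209.2] [19.6 23.2] 78.2 z 0.081 mean [453.2 210.3] pca -25.4
all 19662 c [617.1 310.7] [176.1  63.3] 87.5 z 0.0655 mean [617.3 310.7] pca -92.1
foot 9067 c [615.9 277.9] [96.9 55.6] 87.6 z 0.0604 mean [616.5 289.7] pca -91.5
ring 901 c [615.5 259.9] [27.7 34.6] 86.4 z 0.0692 mean [615.8 262.1] pca -3.3
fork 36086 c [616.1 304.5] [117.7  48.9] 0.0 z 0.2329 mean [614.1 286.7] pca -1.1
fixV 78 c [599.2 133.4] [12.3  4. ] 87.5 z 0.083 mean [599.2 134.4] pca -84.1
block 438 c [460.6 275.3] [59.3 54.8] 79.2 z 0.0546 mean [453.9 284.2] pca -139.2
wing none
pin none
all 801 c [616.1 369.7] [100.4  57.8] 87.0 z 0.0492 mean [609.9 364.6] pca 71.5
foot 141 c [616.2 336.9] [35.  54.1] 87.0 z 0.0602 mean [605.6 342.9] pca -157.6
ring none
fork 904 c [579.5 297.3] [58.8 34.4] 0.2 z 0.5511 mean [568.4 292.3] pca 156.7
fixV 2925 c [580.7 196.6] [82.3 33.1] 45.5 z 0.5271 mean [578.3 197.4] pca -141.2
```

View pics/w4.png

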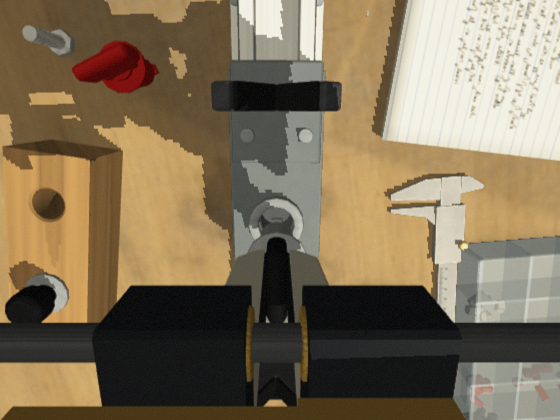

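The screw is centred over the ring near (277,222). Lowering gently.

Call:
apply_moves(series=[[[0, 0, 4], [0, 0, 0]], [[0, 0, 4], [0, 0, 0]], [[0, 0, 4], [0, 0, 0]], [[0, 0, 3], [0, 0, 0]], [[0, 0, 0], [0, 0, 0]]])

```text
t: 6.32
tool_pos: [0.6149, 0.2566, 0.301]
orientation: [-2.259, -2.182, 0.003]
force: [-0.7, -0.1, -1.6]
opening: 0.0092
gripper_force: 40.0
```

Call:
apply_moves(series=[[[0, 0, 2.5], [0, 0, 0]], [[0, 0, 2.5], [0, 0, 0]], [[0, 0, 2.5], [0, 0, 0]], [[0, 0, 2.5], [0, 0, 0]], [[0, 0, 0], [0, 0, 0]]])

```text
t: 6.73
tool_pos: [0.6151, 0.2567, 0.2915]
orientation: [-2.26, -2.182, 0.001]
force: [0.6, -0.0, -2.3]
opening: 0.0086
gripper_force: 40.0
```

```bash
python3 -c "
from h import *
st()"
```

```text
t 6.73 pos [615.1  256.7  291.53] yaw_y -2.0 z [-9.e-04 -3.e-04 -1.e+00] F [ 0.62 -0.04 -2.25] T [-0.02  0.08 -0.01] open 8.6 g 40.0 q6 0.35
```

Call:
apply_moves(series=[[[0, 0, 2.5], [0, 0, 0]], [[0, 0, 2.5], [0, 0, 0]], [[0, 0, 2.5], [0, 0, 0]], [[0, 0, 2.5], [0, 0, 0]], [[0, 0, 2.5], [0, 0, 0]], [[0, 0, 2], [0, 0, 0]], [[0, 0, 0], [0, 0, 0]]])

```text
t: 7.32
tool_pos: [0.6151, 0.2567, 0.277]
orientation: [-2.26, -2.182, 0.001]
force: [-0.6, -0.2, -1.7]
opening: 0.0089
gripper_force: 40.0
```

Call:
apply_moves(series=[[[0, 0, 1], [0, 0, 0]], [[0, 0, 1], [0, 0, 0]], [[0, 0, 1], [0, 0, 0]], [[0, 0, 1], [0, 0, 0]], [[0, 0, 0], [0, 0, 0]]])

```text
t: 7.73
tool_pos: [0.6152, 0.2567, 0.2736]
orientation: [-2.26, -2.182, 0.0]
force: [-0.2, 0.2, -0.6]
opening: 0.0088
gripper_force: 40.0
```

Call:
apply_moves(series=[[[0, 0, 1], [0, 0, 0]], [[0, 0, 0.5], [0, 0, 0]], [[0, 0, 0], [0, 0, 0]]])

```text
t: 7.98
tool_pos: [0.6153, 0.2567, 0.2721]
orientation: [-2.26, -2.182, 0.0]
force: [-0.4, 0.4, -1.4]
opening: 0.0086
gripper_force: 40.0
```

```bash
python3 -c "
from h import *
st()"
```

```text
t 7.98 pos [615.26 256.72 272.13] yaw_y -2.01 z [-3.e-04 -1.e-04 -1.e+00] F [-0.36  0.4  -1.38] T [-0.12  0.08 -0.02] open 8.6 g 40.0 q6 0.35
```

Tip is at about 31 mm. Lowering in half-millimetre steps to feel the plate.

Call:
apply_moves(series=[[[0, 0, 0.5], [0, 0, 0]], [[0, 0, 0.5], [0, 0, 0]], [[0, 0, 0], [0, 0, 0]], [[0, 0, 0], [0, 0, 0]]])

```text
t: 8.32
tool_pos: [0.6154, 0.2568, 0.2718]
orientation: [2.26, 2.182, 0.001]
force: [-1.2, -0.4, 3.4]
opening: 0.0085
gripper_force: 40.0
```

Call:
apply_moves(series=[[[0, 0, 0.5], [0, 0, 0]], [[0, 0, 0.5], [0, 0, 0]], [[0, 0, 0], [0, 0, 0]], [[0, 0, 0], [0, 0, 0]]])

```text
t: 8.65
tool_pos: [0.6155, 0.2568, 0.2718]
orientation: [2.26, 2.182, 0.001]
force: [-4.2, -1.3, 9.0]
opening: 0.0086
gripper_force: 40.0
```

Call:
apply_moves(series=[[[0, 0, 0.5], [0, 0, 0]], [[0, 0, 0.5], [0, 0, 0]], [[0, 0, 0], [0, 0, 0]], [[0, 0, 0], [0, 0, 0]]])

```text
t: 8.98
tool_pos: [0.6156, 0.2569, 0.2717]
orientation: [2.259, 2.182, 0.002]
force: [-5.7, -3.1, 13.8]
opening: 0.0088
gripper_force: 40.1
```

Contact at TCP z 271.8 (tip 30). Easing to a light preload, then sliding.

Call:
apply_moves(series=[[[0, 0, -1], [0, 0, 0]], [[0, 0, -0.8], [0, 0, 0]], [[0, 0, 0], [0, 0, 0]]])

```text
t: 9.23
tool_pos: [0.6154, 0.2568, 0.2718]
orientation: [2.26, 2.182, 0.001]
force: [-2.4, -0.9, 7.3]
opening: 0.0089
gripper_force: 40.0
```

Call:
apply_moves(series=[[[1, 0, 0], [0, 0, 0]], [[1, 0, 0], [0, 0, 0]], [[1, 0, 0], [0, 0, 0]], [[1, 0, 0], [0, 0, 0]], [[0, 0, 0], [0, 0, 0]]])

```text
t: 9.65
tool_pos: [0.6158, 0.2599, 0.2718]
orientation: [2.259, 2.181, -0.002]
force: [-3.3, -5.5, 8.1]
opening: 0.0084
gripper_force: 40.0
```

```bash
python3 -c "
from h import *
st()"
```

```text
t 9.65 pos [615.78 259.88 271.78] yaw_y -2.02 z [ 6.e-04 -2.e-03 -1.e+00] F [-3.29 -5.48  8.14] T [-1.49  0.71 -0.01] open 8.4 g 40.0 q6 0.36
```

Call:
apply_moves(series=[[[1, -0.3, -0.4], [0, 0, 0]], [[1, -0.3, 0], [0, 0, 0]], [[1, 0, 0], [0, 0, 0]], [[1, 0, 0], [0, 0, 0]], [[0, 0, 0], [0, 0, 0]]])

```text
t: 10.07
tool_pos: [0.6154, 0.2643, 0.2718]
orientation: [2.259, 2.181, -0.0]
force: [-0.0, -5.3, 4.4]
opening: 0.0087
gripper_force: 40.0
```

Call:
apply_moves(series=[[[1, 0, 0], [0, 0, 0]], [[1, 0, 0], [0, 0, 0]], [[1, 0, 0], [0, 0, 0]], [[0, 0, 0], [0, 0, 0]]])

```text
t: 10.4
tool_pos: [0.6154, 0.2674, 0.2718]
orientation: [2.259, 2.181, 0.0]
force: [-0.9, -4.3, 3.7]
opening: 0.0086
gripper_force: 40.0
```

Call:
apply_moves(series=[[[1, 0, 0], [0, 0, 0]], [[1, 0, 0], [0, 0, 0]], [[1, 0, 0], [0, 0, 0]], [[0, 0, 0], [0, 0, 0]]])

```text
t: 10.73
tool_pos: [0.6156, 0.2704, 0.2718]
orientation: [2.259, 2.181, 0.0]
force: [-0.0, -4.7, 5.0]
opening: 0.0088
gripper_force: 40.0
```

Call:
apply_moves(series=[[[1, 0, 0.2], [0, 0, 0]], [[1, 0, 0], [0, 0, 0]], [[1, 0, 0], [0, 0, 0]], [[0, 0, 0], [0, 0, 0]]])

```text
t: 11.07
tool_pos: [0.6156, 0.2734, 0.2718]
orientation: [2.259, 2.181, 0.0]
force: [-0.8, -5.4, 5.2]
opening: 0.0086
gripper_force: 40.0
```

Call:
apply_moves(series=[[[1, 0, 0], [0, 0, 0]], [[1, 0, 0], [0, 0, 0]], [[0, 0, 0], [0, 0, 0]]])

```text
t: 11.32
tool_pos: [0.6157, 0.2754, 0.2718]
orientation: [2.259, 2.181, 0.0]
force: [0.0, -4.7, 5.9]
opening: 0.0089
gripper_force: 40.0
```

Call:
apply_moves(series=[[[1, 0, 0], [0, 0, 0]], [[1, 0, 0], [0, 0, 0]], [[0, 0, 0], [0, 0, 0]]])

```text
t: 11.57
tool_pos: [0.6158, 0.2774, 0.2717]
orientation: [2.259, 2.181, 0.0]
force: [-0.7, -4.9, 5.5]
opening: 0.0089
gripper_force: 40.0
```

Call:
apply_moves(series=[[[1, 0, 0], [0, 0, 0]], [[1, 0, 0], [0, 0, 0]], [[0, 0, 0], [0, 0, 0]]])

```text
t: 11.82
tool_pos: [0.6158, 0.2794, 0.2717]
orientation: [2.259, 2.181, 0.0]
force: [-0.7, -4.8, 5.2]
opening: 0.0089
gripper_force: 40.0
```

Call:
apply_moves(series=[[[1, 0, 0], [0, 0, 0]], [[1, 0, 0], [0, 0, 0]], [[0, 0, 0], [0, 0, 0]]])

```text
t: 12.07
tool_pos: [0.6159, 0.2815, 0.2716]
orientation: [2.259, 2.181, 0.0]
force: [-0.2, -4.1, 5.2]
opening: 0.0087
gripper_force: 40.0
```

Call:
apply_moves(series=[[[1, 0, 0], [0, 0, 0]], [[1, 0, 0], [0, 0, 0]], [[0, 0, 0], [0, 0, 0]]])

```text
t: 12.32
tool_pos: [0.6159, 0.2836, 0.2715]
orientation: [2.26, 2.182, 0.0]
force: [0.4, -3.5, 4.1]
opening: 0.0086
gripper_force: 40.0
```

Call:
apply_moves(series=[[[1, 0, 0], [0, 0, 0]], [[1, 0, 0], [0, 0, 0]], [[0, 0, 0], [0, 0, 0]]])

```text
t: 12.57
tool_pos: [0.6155, 0.2861, 0.2707]
orientation: [-2.259, -2.182, 0.0]
force: [1.3, -1.2, 0.3]
opening: 0.0089
gripper_force: 40.0
```

Something gave: z dropped and the force is gone. Following it down.

Call:
apply_moves(series=[[[0, 0, 0.7], [0, 0, 0]], [[0, 0, 0.7], [0, 0, 0]], [[0, 0, 0.6], [0, 0, 0]], [[0, 0, 0], [0, 0, 0]]])

```text
t: 12.9
tool_pos: [0.6156, 0.2861, 0.2694]
orientation: [-2.259, -2.182, -0.0]
force: [-1.3, 1.2, 2.9]
opening: 0.0088
gripper_force: 40.0
```

```bash
python3 -c "
from h import *
st()"
```

```text
t 12.9 pos [615.61 286.06 269.4 ] yaw_y -1.99 z [-1.e-04  5.e-04 -1.e+00] F [-1.32  1.2   2.94] T [-0.08  0.25 -0.02] open 8.8 g 40.0 q6 0.39
```

Tip is near 28, so the nose is in and the bar rests on the plate. Sliding on in finer steps.

Call:
apply_moves(series=[[[0.5, 0, 0], [0, 0, 0]], [[0.5, 0, 0], [0, 0, 0]], [[0, 0, 0], [0, 0, 0]]])

```text
t: 13.15
tool_pos: [0.6157, 0.2867, 0.2693]
orientation: [2.26, 2.182, -0.001]
force: [0.2, -1.2, -0.2]
opening: 0.0089
gripper_force: 40.0
```

Call:
apply_moves(series=[[[0.5, 0, 0], [0, 0, 0]], [[0.5, 0, 0], [0, 0, 0]], [[0, 0, 0], [0, 0, 0]]])

```text
t: 13.4
tool_pos: [0.6157, 0.2878, 0.269]
orientation: [-2.26, -2.182, 0.001]
force: [0.4, -1.5, -0.2]
opening: 0.0088
gripper_force: 40.0
```

Force has vanished; pressing down a little to test.

Call:
apply_moves(series=[[[0, 0, 0.7], [0, 0, 0]], [[0, 0, 0.7], [0, 0, 0]], [[0, 0, 0.6], [0, 0, 0]], [[0, 0, 0], [0, 0, 0]]])

```text
t: 13.73
tool_pos: [0.6157, 0.2877, 0.267]
orientation: [-2.26, -2.182, 0.001]
force: [0.4, 0.4, -1.4]
opening: 0.0088
gripper_force: 40.0
```

```bash
python3 -c "
from h import *
st()"
```

```text
t 13.73 pos [615.73 287.72 266.96] yaw_y -2.01 z [-4.e-04 -1.e-04 -1.e+00] F [ 0.37  0.36 -1.43] T [-0.34 -0.   -0.04] open 8.8 g 40.0 q6 0.4
```

Free at tip about 25: the bar is in the slot. Centring by 1 mm and lowering to the ring.

Call:
apply_moves(series=[[[0.5, 0, 0.5], [0, 0, 0]], [[0.3, 0, 0.7], [0, 0, 0]], [[0, 0, 0.8], [0, 0, 0]], [[0, 0, 0.8], [0, 0, 0]], [[0, 0, 0.5], [0, 0, 0]], [[0, 0, 0.5], [0, 0, 0]], [[0, 0, 0], [0, 0, 0]]])

```text
t: 14.32
tool_pos: [0.6158, 0.2886, 0.2637]
orientation: [-2.26, -2.182, -0.0]
force: [-1.0, -1.4, 1.5]
opening: 0.0086
gripper_force: 40.0
```

Call:
apply_moves(series=[[[0, 0, 0.8], [0, 0, 0]], [[0, 0, 0.8], [0, 0, 0]], [[0, 0, 0.8], [0, 0, 0]], [[0, 0, 0], [0, 0, 0]]])

```text
t: 14.65
tool_pos: [0.6158, 0.2887, 0.2615]
orientation: [-2.26, -2.182, -0.001]
force: [-2.6, -1.8, 4.4]
opening: 0.0087
gripper_force: 40.0
```

```bash
python3 -c "
from h import *
st()"
```

```text
t 14.65 pos [615.82 288.69 261.52] yaw_y -2.0 z [ 2.e-04  3.e-04 -1.e+00] F [-2.62 -1.77  4.35] T [-0.31  0.6  -0.  ] open 8.7 g 40.0 q6 0.4
```

Call:
apply_moves(series=[[[0, -0.4, 0.8], [0, 0, 0]], [[0, 0, 0.8], [0, 0, 0]], [[0, 0, 0.8], [0, 0, 0]], [[0, 0, 0.6], [0, 0, 0]], [[0, 0, 0], [0, 0, 0]]])

```text
t: 15.07
tool_pos: [0.6156, 0.2889, 0.2593]
orientation: [2.26, 2.182, 0.002]
force: [-3.9, -1.6, 8.2]
opening: 0.0085
gripper_force: 40.0
```

```bash
python3 -c "
from h import *
st()"
```

```text
t 15.07 pos [615.64 288.87 259.34] yaw_y -2.0 z [ 1.2e-03  8.0e-04 -1.0e+00] F [-3.92 -1.6   8.16] T [-0.38  0.7  -0.01] open 8.5 g 40.0 q6 0.4
```

Call:
apply_moves(series=[[[0, -0.3, 0.6], [0, 0, 0]], [[0, 0, 0.6], [0, 0, 0]], [[0, 0, 0], [0, 0, 0]]])

```text
t: 15.32
tool_pos: [0.6155, 0.2889, 0.2589]
orientation: [2.259, 2.182, 0.003]
force: [-4.7, -1.4, 10.7]
opening: 0.0088
gripper_force: 40.0
```

Call:
apply_moves(series=[[[0, 0, 0], [0, 0, 0.05]], [[0, 0, 0], [0, 0, 0.05]], [[0, 0, 0], [0, 0, 0.05]], [[0, 0, 0], [0, 0, 0.05]], [[0, 0, 0], [0, 0, 0.05]], [[0, 0, 0], [0, 0, 0.05]], [[0, 0, 0], [0, 0, 0]]])

```text
t: 15.9
tool_pos: [0.6157, 0.2889, 0.2589]
orientation: [2.563, 1.816, 0.004]
force: [-2.4, -1.9, 9.2]
opening: 0.0087
gripper_force: 40.0
```

```bash
python3 -c "
from h import *
st()"
```

```text
t 15.9 pos [615.74 288.89 258.9 ] yaw_y -19.37 z [ 0.0027  0.0011 -1.    ] F [-2.42 -1.94  9.19] T [-0.33  0.71  0.06] open 8.7 g 40.0 q6 0.7
```

Turning freely (moment 0.06 N m). Continuing the quarter turn.

Call:
apply_moves(series=[[[0, 0, 0], [0, 0, 0.08]], [[0, 0, 0], [0, 0, 0.08]], [[0, 0, 0], [0, 0, 0.08]], [[0, 0, 0], [0, 0, 0.08]], [[0, 0, 0], [0, 0, 0.08]], [[0, 0, 0], [0, 0, 0.08]], [[0, 0, 0], [0, 0, 0.08]], [[0, 0, 0], [0, 0, 0.08]], [[0, 0, 0], [0, 0, 0]]])

```text
t: 16.65
tool_pos: [0.6157, 0.289, 0.2589]
orientation: [-3.005, -0.914, -0.004]
force: [-2.7, -1.5, 9.8]
opening: 0.0087
gripper_force: 40.0
```

Call:
apply_moves(series=[[[0, 0, 0], [0, 0, 0.08]], [[0, 0, 0], [0, 0, 0.08]], [[0, 0, 0], [0, 0, 0.08]], [[0, 0, 0], [0, 0, 0.08]], [[0, 0, 0], [0, 0, 0.08]], [[0, 0, 0], [0, 0, 0.08]], [[0, 0, 0], [0, 0, 0.08]], [[0, 0, 0], [0, 0, 0.071]], [[0, 0, 0], [0, 0, 0]]])

```text
t: 17.4
tool_pos: [0.6157, 0.2891, 0.2589]
orientation: [-3.139, 0.062, -0.004]
force: [-1.8, -1.2, 11.1]
opening: 0.0086
gripper_force: 40.0
```

```bash
python3 -c "
from h import *
st()"
```

```text
t 17.4 pos [615.7  289.06 258.9 ] yaw_y -92.27 z [ 0.0027  0.0014 -1.    ] F [-1.84 -1.22 11.07] T [-0.17  0.71 -0.01] open 8.6 g 40.0 q6 1.97
```

Call:
apply_moves(series=[[[0, 0, -0.8], [0, 0, 0]], [[0, 0, -0.8], [0, 0, 0]], [[0, 0, -0.8], [0, 0, 0]], [[0, 0, -0.8], [0, 0, 0]], [[0, 0, -0.6], [0, 0, 0]], [[0, 0, 0], [0, 0, 0]]])

```text
t: 17.9
tool_pos: [0.6156, 0.289, 0.261]
orientation: [-3.14, 0.055, -0.003]
force: [4.4, 2.6, -0.8]
opening: 0.0086
gripper_force: 40.0
```

```bash
python3 -c "
from h import *
st()"
```

```text
t 17.9 pos [615.63 288.96 261.01] yaw_y -92.01 z [ 0.0021  0.0012 -1.    ] F [ 4.39  2.62 -0.76] T [ 0.56 -0.66 -0.01] open 8.6 g 40.0 q6 1.97
```

Tip is held at about 19. Relieving the side force, then releasing.

Call:
apply_moves(series=[[[0.4, -0.3, 0], [0, 0, 0]], [[0.3, -0.2, 0], [0, 0, 0]], [[0, 0, 0], [0, 0, 0]]])

```text
t: 18.15
tool_pos: [0.616, 0.2892, 0.261]
orientation: [-3.141, 0.055, -0.001]
force: [2.1, 2.6, 2.4]
opening: 0.0088
gripper_force: 40.0
```

Call:
apply_moves(series=[[[0, 0, 0], [0, 0, 0]], [[0, 0, 0], [0, 0, 0]], [[0, 0, 0], [0, 0, 0]], [[0, 0, 0], [0, 0, 0]], [[0, 0, 0], [0, 0, 0]]], claw=0.35)

```text
t: 18.57
tool_pos: [0.6156, 0.2889, 0.2603]
orientation: [3.141, -0.055, -0.001]
force: [-0.7, -0.3, 0.0]
opening: 0.0318
gripper_force: 0.0
```

Call:
apply_moves(series=[[[0, 0, -4], [0, 0, 0]], [[0, 0, -10], [0, 0, 0]], [[0, 0, -15], [0, 0, 0]], [[0, 0, -20], [0, 0, 0]], [[0, 0, -25], [0, 0, 0]], [[0, 0, -25], [0, 0, 0]], [[0, 0, -20], [0, 0, 0]], [[0, 0, -10], [0, 0, 0]]])

```text
t: 19.23
tool_pos: [0.6164, 0.2893, 0.3959]
orientation: [-3.138, 0.055, -0.01]
force: [0.3, -1.0, 0.5]
opening: 0.0323
gripper_force: 0.0
```

Call:
apply_moves(series=[[[-15, 0, 0], [0, 0, 0]], [[-20, 0, 0], [0, 0, 0]], [[-20, 0, 0], [0, 0, 0]], [[-15, 0, 0], [0, 0, 0]], [[0, 0, 0], [0, 0, 0]], [[0, 0, 0], [0, 0, 0]]])

```text
t: 19.73
tool_pos: [0.5456, 0.2917, 0.3906]
orientation: [-3.141, 0.054, -0.002]
force: [-0.4, -0.4, -0.1]
opening: 0.0323
gripper_force: 0.0
```

Run:
```python
from h import *
st(); p,d,c=shot('wrist'); cv2.imwrite('pics/w5.png',p); W=cloud(d,c)
X,Y,Z=W[...,0],W[...,1],W[...,2]
rect(W,(abs(X-.616)<.04)&(abs(Y-.289)<.04)&(Z>.085)&(Z<.12),'wingtop',2)
m=(abs(X-.616)<.02)&(abs(Y-.289)<.02)&(Z>.08)&(Z<.12);print('max z',np.percentile(Z[m],[50,90,99]))
rect(W,(abs(X-.616)<.02)&(abs(Y-.289)<.02)&(Z>.063)&(Z<.075),'flange',2)
```

```text
t 19.73 pos [545.65 291.65 390.59] yaw_y -91.98 z [ 1.1e-03  3.0e-04 -1.0e+00] F [-0.4  -0.35 -0.06] T [0.01 0.2  0.01] open 32.3 g 0.0 q6 2.01
wingtop 531 c [615.9 287.1] [ 7.8 32.4] 87.8 z 0.0989 mean [616.5 287.3] pca 177.1
max z [0.09892676 0.10004268 0.10085843]
flange 506 c [614.8 276. ] [12.2 32.3] 88.7 z 0.0684 mean [615.1 276.8] pca 176.3
```

View pics/w5.png

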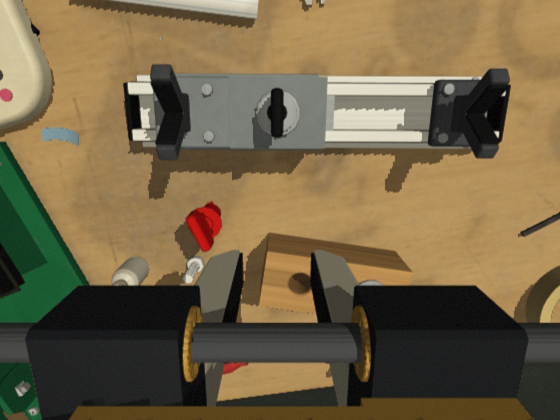

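The screw sits in the rest at (278,112) with its wing across the rail. The wing top is at 99 mm, so the tip is at 19 mm: locked, with the robot clear of everything.

```bash
python3 -c "
from plant import robot
print(robot.close_job())"
```

```text
the job is handed in; nothing more can be done
None
```

The thumbscrew is locked in the rail slot: its wing stands across the rail and the spring holds the tip at about 19 mm. The round-knobbed pin was left in the block, and the job was handed in at about 20 s.

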